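# Put the laundry-room supplies back in their places

## Task

Tidy the folding table in the laundry room: stand the blue bottle upright in the blue round tray and the yellow bottle upright in the yellow one, lay the green soap flat and lengthwise inside the green soap dish, and put the scrubbing brush, bristles down, on its outline on the grey pad, lined up with it. Set each thing down rather than dropping it, and leave the steel tin and the white dosing cup where they are.

Things in the scene. Friction and masses are not known exactly. Their poses are not given: they have to be found in the camera images.
- blue_bottle: Blue plastic bottle, round, 52 mm diameter, straight-sided up to 75 mm, then a shoulder to a white cap of 28 mm diameter; 105 mm tall in all, white paper band round its middle, about 0.16 kg, standing upright. Origin at the centre of its underside, z up along its axis.
- yellow_bottle: Yellow plastic bottle, round, 52 mm diameter, straight-sided up to 75 mm, then a shoulder to a white cap of 28 mm diameter; 105 mm tall in all, white paper band round its middle, about 0.16 kg, standing upright. Origin at the centre of its underside, z up along its axis.
- soap: Green bar of laundry soap with a paler green rectangle on top, 80 mm long (its x axis), 50 mm wide (y), 36 mm high, about 0.14 kg, lying flat. Origin at the centre of its underside, z up.
- brush: Scrubbing brush lying bristles down: red plastic back 120 mm long (its x axis), 42 mm wide (y), 20 mm thick, on stiff cream bristles 20 mm long; 40 mm high in all, so the red back spans 20 to 40 mm above its underside; about 0.13 kg, both ends alike. Origin at the centre of the underside of the bristles, z up.
- blue_tray: Blue round tray fixed to the table: flat floor 4 mm above the table, rim 12 mm high, 82 mm outside and 74 mm inside diameter. Origin at the centre of its underside (on the table), z up. It belongs to the blue bottle.
- yellow_tray: Yellow round tray fixed to the table: flat floor 4 mm above the table, rim 12 mm high, 82 mm outside and 74 mm inside diameter. Origin at the centre of its underside (on the table), z up. It belongs to the yellow bottle.
- soap_dish: Green rectangular open soap dish fixed to the table, 110 mm long (its x axis), 82 mm wide (y) outside, walls 5 mm thick and 11 mm high, flat floor 5 mm above the table. Inside 100 by 72 mm. Origin at the centre of its underside (on the table), z up.
- brush_pad: Flat grey pad fixed to the table, 140 mm long (its x axis), 64 mm wide (y), 4 mm thick, with the black outline of the brush (126 by 48 mm, plain grey inside) in its middle. Origin at the centre of its underside (on the table), z up.
- tin: Bystander: small round steel tin with a black lid, 46 mm diameter, 54 mm tall, loose, standing among the supplies. Origin at the centre of its underside.
- dosing_cup: Bystander: small white open dosing cup, 44 mm across the rim, 40 mm tall, loose, standing among the supplies. Origin at the centre of its underside.
Things that resemble listed ones, but are neither listed nor needed, are in the scene too. Of the things that look like the brush, take the one that is farthest from the robot's base at the start. Of the things that look like the soap, take the one that is farthest to the robot's left at the start.

How it is judged:
By the outcome, as a careful person would: the job done as asked, in the order asked, and still so for the second after the job is handed in, with the robot touching nothing.
It also fails if it takes over 106 s, if anything falls off the work surface, if the arm or the gripper's body presses on something with over 40 N, if the wrist force passes 120 N, or if a joint passes its speed limit or range.

## Robot

A 6-joint arm with a two-finger parallel gripper is mounted at the origin on the work surface. World frame = base frame: x ahead of the robot, y to its left, z up, the work surface at z = 0. Lengths are in mm, angles in rad, forces in N, time in s.
With the tool pointing down it reaches from about 375 to 900 mm from the base axis. Payload 3.1 kg.
Tool frame: the origin (TCP) lies midway between the tips of the shut fingers; the grasp point (between the pads) lies 19 mm behind it; z points along the fingers, y is the line along which they close (so a half turn about z gives the same grasp; the last joint's range is limited). The gripper opens to 87 mm and grips with 3 to 60 N. Pads are 19 mm wide; open, the fingers measure 117 mm over their backs; the gripper's body (75 mm by 190 mm) begins 51 mm behind the grasp point.
Start: joints at [-1.355, 0.527, 1.433, -0, 1.181, -0.178], TCP at [240.41, -576.888, 222.548] pointing down, gripper open.
Joint ranges: [-3.08, 3.08], [-0.75, 2.2], [0.22, 2.44], [-1.43, 4.57], [0, 2.65], [-2.85, 2.85]. Speed limits (rad/s): [2.79, 2.79, 3.14, 3.14, 3.14, 3.14].

## Interface

Orientations are given as a unit quaternion [w, x, y, z].
In Python, from cell import bot, optics, order gives the robot as it stands.
- The arm moves only by the shell command python3 -m handwheel 'ROWS' [FORCE]. ROWS is JSON, a list of rows, each an object of numbers: "grip": the finger opening in cm, from 0 to 8.7; "tx", "ty", "tz": the shift along the world's x, y, z in cm; "ax", "ay", "az": the turn, a rotation vector about the world's x, y, z in degrees. A call has 1 to 12 rows; each row shifts and turns the commanded pose from where the row before left it; what a row does not reach is not made up. A row lasts 1/8 s, in which the tool goes at most 62.5 mm and 10.7 degrees, less where a joint would pass 70% of its speed; a pose out of reach is approached as far as the arm can. A call with a gripper value outside its range is refused whole. The fingers move at their own pace and stop on an object; FORCE is the grip in N (left out, the last holds). Time passes only in rows, so rows that do not move let the fingers close. It gives the time, the measured TCP pose, the force, the opening and the grip force at its end, in the units of the state.
- bot.get_state(): the state, without advancing time (a new reading comes with each control period).
- optics.snapshot(name): name is "scene" or "side" or "wrist"; returns (picture, depth): 384x512x3 uint8, blue, green, red; 384x512 float32, mm along the optical axis (not along the pixel's ray), 0 where there is no reading.
- optics.camera_model(name): a dict with "vertical_fov" (degrees; the focal length in pixels is half the picture's height over the tangent of half this angle, whatever the lens; pixels are square), "cx", "cy" (the principal point, pixels), "dist_coeffs" ([k1, k2, p1, p2, k3] as OpenCV has them; the pictures are not rectified), "rvec" (rotation vector, rad) and "tvec" (3), from world to camera coordinates, as OpenCV has them. Camera axes: x right, y down, z forward; pixel columns grow to the right and rows downward; lengths in mm; the calibration is good to about 2 mm. A picture is of the moment at which its call begins: read the wrist's pose just before it. camera_model takes no time and is no camera call; for the wrist camera it gives the pose at the moment of the call.
- order.close_job(): hands the job in; it is judged then, once.
The state is a dict: "time": time; "qpos": joint angles; "joint_velocities": joint speeds; "effort": joint torques, N m; "tool_pos": TCP position; "eef_rot": TCP orientation; "force": force on the tool from outside, world axes, zero at the start; "moment": the same for the moment, N m; "gripper_width": finger opening in mm; "grip_force": force on a finger pad.
Only numpy, scipy, OpenCV 4.12 (cv2) and the standard library are available. Lean on these libraries where they do the work, as an engineer would, in place of code of your own. Each camera call takes 0.05 s, during which the arm holds its last target. There are 200 camera calls.

## Working session

There is one attempt and no reset: what is moved stays moved. The work goes in short steps, Python scripts to look and compute and a shell command to move; the robot and the scene stay as the last step left them, time stands still between calls to the robot, and variables do not carry over. Pictures are saved under pics/ and viewed, at most 14 in all, crops included, and the job is handed in when it is done.

```bash
ls; mkdir -p pics
cat > h.py <<'E'
import numpy as np, cv2
from cell import bot, optics, order
def model(n):
    m=optics.camera_model(n); f=192/np.tan(np.radians(m["vertical_fov"])/2)
    K=np.array([[f,0,m["cx"]],[0,f,m["cy"]],[0,0,1.]])
    return K,np.array(m["dist_coeffs"],float),cv2.Rodrigues(np.array(m["rvec"],float))[0],np.array(m["tvec"],float).ravel()
def plane(mod,uv,z):
    K,d,R,t=mod
    p=cv2.undistortPoints(np.array(uv,float).reshape(-1,1,2),K,d).reshape(-1,2)
    r=np.c_[p,np.ones(len(p))]@R; c=-R.T@t
    return c+r*((z-c[2])/r[:,2])[:,None]
def cloud(mod,depth):
    K,d,R,t=mod; h,w=depth.shape
    v,u=np.mgrid[:h,:w]
    p=cv2.undistortPoints(np.c_[u.ravel(),v.ravel()].astype(float).reshape(-1,1,2),K,d).reshape(-1,2)
    P=(np.c_[p,np.ones(len(p))]*depth.reshape(-1,1)-t)@R
    return P.reshape(h,w,3)
E
python3 - <<'E'
from h import *
for n in ("scene","side"):
    p,d=optics.snapshot(n); cv2.imwrite(f"pics/{n}0.png",p); np.savez(f"{n}0.npz",p=p,d=d)
    K,D,R,t=model(n); print(n,-R.T@t,R[2],K[0,0],(d>0).mean())
print(bot.get_state())
E
```

```text
pics
scene [1089.79912171  107.57603023  696.94812597] [-0.6540483  -0.139989   -0.74338677] 450.6345735593273 0.9959920247395834
side [442.39985254 644.32541909 662.8343925 ] [ 0.09707931 -0.72751402 -0.67918993] 353.51590282093275 0.995849609375
{'time': 0.1, 'qpos': array([-1.35448844e+00,  5.28395789e-01,  1.43376275e+00, -3.48955160e-05,
        1.18139931e+00, -1.78464388e-01]), 'joint_velocities': array([ 0.00036267, -0.00155254, -0.00155701, -0.00175847,  0.00121183,
        0.00020122]), 'effort': array([-5.09291967e-04, -4.40985990e+01, -1.77150911e+01,  6.35419716e-02,
        5.34171530e-02, -5.64741504e-05]), 'tool_pos': array([ 240.26919528, -576.26062456,  221.6592411 ]), 'eef_rot': array([-9.82118510e-04,  9.80580748e-01,  1.96113313e-01, -3.47235784e-05]), 'force': array([-0.24923304, -0.24172922,  0.41355324]), 'moment': array([-0.03544347, -0.01733242, -0.00224018]), 'grip_force': 0.0, 'gripper_width': 86.87981186036066}
```

View pics/scene0.png

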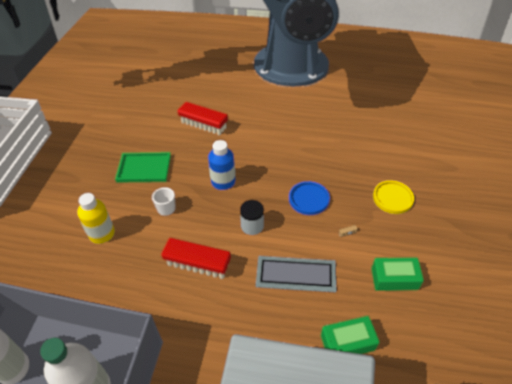

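View pics/side0.png

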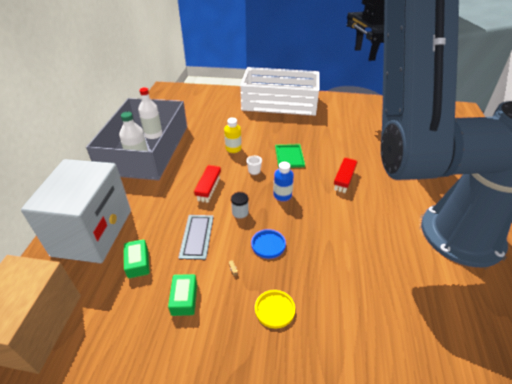

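The scene view shows the blue bottle at (222,165), yellow bottle (96,219), blue tray (310,198), yellow tray (393,197), green dish (144,167) and pad (296,273). 
Possible confusions are:
- **Brush:** (203,117) or (197,258).
- **Soap:** (397,273) or (350,335).
- **Bottles:** white ones in the crate at (60,360), not wanted.

Next I'll measure all of these.

```bash
cat > meas.py <<'E'
from h import *
def blobs(n,p,d,lo,hi,zr,amin=60,label=""):
    mod=model(n); P=cloud(mod,d); hsv=cv2.cvtColor(p,cv2.COLOR_BGR2HSV)
    m=cv2.inRange(hsv,lo,hi)
    if lo[0]==0 and hi[0]<=8: m|=cv2.inRange(hsv,(172,lo[1],lo[2]),(180,255,255))
    m[(P[...,2]<zr[0])|(P[...,2]>zr[1])|(abs(P[...,1])>600)|(P[...,0]<200)]=0
    c,l,s,ce=cv2.connectedComponentsWithStats(m)
    for i in range(1,c):
        if s[i,4]<amin: continue
        q=P[l==i]; (cx,cy),(a,b),ang=cv2.minAreaRect(q[:,:2].astype(np.float32))
        if a<b: a,b,ang=b,a,ang+90
        ang=(ang+90)%180-90
        print(label,n,"px",ce[i].round(),"n",s[i,4],"mean",q.mean(0).round(1),"rect",np.round([cx,cy,a,b,ang],1),"z95",np.percentile(q[:,2],95).round(1))
C={"blue":((100,120,60),(125,255,255)),"yellow":((22,120,90),(34,255,255)),"green":((45,60,60),(80,255,255)),"red":((0,150,90),(6,255,255))}
E
python3 - <<'E'
from meas import *
for n in ("scene","side"):
    z=np.load(n+"0.npz");p,d=z["p"],z["d"]
    blobs(n,p,d,*C["blue"],(-5,20),label="bluetray"); blobs(n,p,d,*C["blue"],(20,110),label="bluebot")
    blobs(n,p,d,*C["yellow"],(-5,20),label="ytray"); blobs(n,p,d,*C["yellow"],(20,110),label="ybot")
    blobs(n,p,d,*C["green"],(-5,18),label="dish"); blobs(n,p,d,*C["green"],(31,50),label="soaptop")
    blobs(n,p,d,*C["red"],(35,55),label="brushtop")
    blobs(n,p,d,(0,0,100),(180,60,255),(88,130),amin=20,label="caps")
    blobs(n,p,d,(0,0,60),(180,70,180),(-3,12),amin=200,label="pad")
    blobs(n,p,d,(0,0,0),(180,120,60),(45,65),amin=30,label="tin"); blobs(n,p,d,(0,0,150),(180,50,255),(20,45),amin=30,label="cup")
E
```

```text
bluetray scene px [223. 185.] n 105 mean [487.2 -79.   12.2] rect [485.2 -78.8  46.2  16.9 -71.9] z95 18.7
bluetray scene px [309. 198.] n 1040 mean [486.   98.6   6.4] rect [487.9  98.7  80.3  80.2   3.7] z95 12.9
bluebot scene px [221. 162.] n 406 mean [482.7 -80.6  74.8] rect [476.6 -83.   46.9  35.9 -78.9] z95 86.9
ytray scene px [393. 197.] n 1102 mean [453.6 268.8   6.1] rect [451.3 269.8  92.6  84.5 -10.1] z95 12.8
ytray scene px [103. 237.] n 158 mean [ 657.4 -274.6   11.5] rect [ 654.3 -276.5   50.6   19.4  -44.8] z95 19.1
ybot scene px [ 93. 215.] n 538 mean [ 654.3 -278.3   74.1] rect [ 647.5 -283.9   50.4   41.4  -44.5] z95 87.3
dish scene px [143. 167.] n 1456 mean [ 460.9 -265.1    7.4] rect [ 461.2 -267.6  113.4   83.9  -79. ] z95 12.8
dish scene px [392. 286.] n 169 mean [667.7 263.3  12.4] rect [663.2 267.2  90.8  39.5  79.3] z95 17.5
soaptop scene px [398. 270.] n 1125 mean [649.4 267.6  36.3] rect [647.9 268.1  79.4  49.4 -80.7] z95 38.6
soaptop scene px [351. 335.] n 1464 mean [780.4 193.   36.5] rect [779.7 192.5  80.6  49.3 -68.1] z95 38.7
brushtop scene px [202
[... 4539 characters left out ...]
 rect [ 5.212e+02 -5.410e+02  2.799e+02  1.660e+01  3.000e-01] z95 42.6
cup side px [151. 130.] n 113 mean [ 922.8 -305.7   32.8] rect [ 924.2 -306.6   56.5   22.    18.9] z95 43.4
cup side px [233. 143.] n 81 mean [ 639.4 -266.4   34.3] rect [ 638.3 -267.5   45.4   18.7   18.8] z95 43.4
cup side px [254. 162.] n 156 mean [ 561.6 -179.7   32.1] rect [ 562.2 -180.5   46.2   38.3  -82. ] z95 41.2
cup side px [282. 191.] n 109 mean [467.6 -62.5  34.3] rect [467.4 -64.5  46.7  16.8   4.1] z95 43.8
cup side px [134. 253.] n 178 mean [780.1 194.6  36.5] rect [780.3 194.2  48.4  23.4 -68.1] z95 38.2
cup side px [182. 290.] n 239 mean [647.2 270.6  36.6] rect [647.3 270.2  48.6  24.4 -80.6] z95 38.3
```

Run:
```python
import cv2
p=cv2.imread("pics/scene0.png")
a=cv2.resize(p[225:375,150:450],(800,400),interpolation=cv2.INTER_CUBIC)
cv2.imwrite("pics/c1.png",a)
```

```text
(no output)
```

View pics/c1.png

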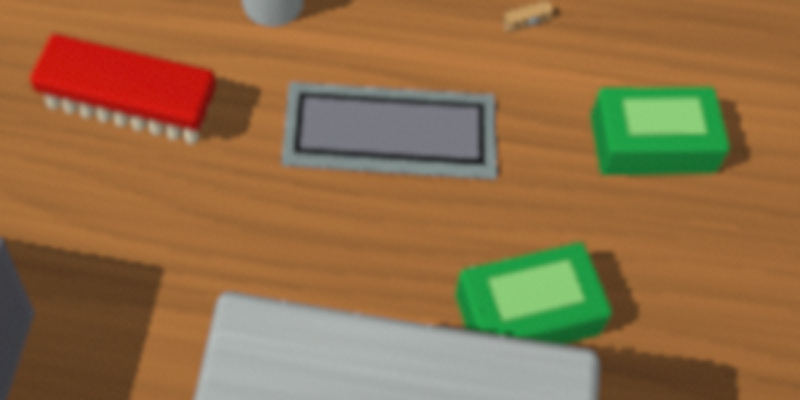

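The crop shows the chosen brush at scene px (196,254), x≈677, farther out than the one at x≈295. The chosen soap is at (398,270), y≈269 against 193 for the other, so it is farther left. Both match the description. I'll start with the blue bottle.

```bash
python3 -m handwheel '[{"tx":2.07,"ty":4.49,"tz":-0.65,"az":7,"grip":8.7},{"tx":2.07,"ty":4.49,"tz":-0.65,"az":7},{"tx":2.07,"ty":4.49,"tz":-0.65,"az":7},{"tx":2.07,"ty":4.49,"tz":-0.65,"az":7},{"tx":2.07,"ty":4.49,"tz":-0.65,"az":7},{"tx":2.07,"ty":4.49,"tz":-0.65,"az":7},{"tx":2.07,"ty":4.49,"tz":-0.65,"az":7},{"tx":2.07,"ty":4.49,"tz":-0.65,"az":7},{"tx":2.07,"ty":4.49,"tz":-0.65,"az":7},{"tx":2.07,"ty":4.49,"tz":-0.65,"az":7},{"tx":2.07,"ty":4.49,"tz":-0.65,"az":7},{"tx":0}]' 20
```

```text
invalid input
```

```bash
python3 -m handwheel '[{"tx":2.07,"ty":4.49,"tz":-0.65,"ax":0,"ay":0,"az":7,"grip":8.7}]' 20; python3 -m handwheel '[{"tx":2.07,"ty":4.49,"tz":-0.65,"az":7,"grip":8.7}]' 20
```

```text
time: 0.22
tool_pos: [260.4, -534.9, 215.9]
eef_rot: [0.002, 0.967, 0.255, -0.0]
force: [0.4, -0.5, 0.1]
gripper_width: 87.0
grip_force: 0.0invalid input
```

```bash
python3 -m handwheel '[{"tx":2.07,"ty":4.49,"tz":-0.65,"ax":0,"ay":0,"az":7,"grip":8.7},{"tx":2.07,"ty":4.49,"tz":-0.65,"ax":0,"ay":0,"az":7,"grip":8.7},{"tx":2.07,"ty":4.49,"tz":-0.65,"ax":0,"ay":0,"az":7,"grip":8.7},{"tx":2.07,"ty":4.49,"tz":-0.65,"ax":0,"ay":0,"az":7,"grip":8.7},{"tx":2.07,"ty":4.49,"tz":-0.65,"ax":0,"ay":0,"az":7,"grip":8.7},{"tx":2.07,"ty":4.49,"tz":-0.65,"ax":0,"ay":0,"az":7,"grip":8.7},{"tx":2.07,"ty":4.49,"tz":-0.65,"ax":0,"ay":0,"az":7,"grip":8.7},{"tx":2.07,"ty":4.49,"tz":-0.65,"ax":0,"ay":0,"az":7,"grip":8.7},{"tx":2.07,"ty":4.49,"tz":-0.65,"ax":0,"ay":0,"az":7,"grip":8.7},{"tx":2.07,"ty":4.49,"tz":-0.65,"ax":0,"ay":0,"az":7,"grip":8.7},{"tx":0,"ty":0,"tz":0,"ax":0,"ay":0,"az":0,"grip":8.7},{"tx":0,"ty":0,"tz":0,"ax":0,"ay":0,"az":0,"grip":8.7}]' 20
```

```text
time: 1.72
tool_pos: [467.9, -83.1, 150.9]
eef_rot: [-0.0, 0.645, 0.764, -0.0]
force: [-0.7, -0.9, -0.7]
gripper_width: 87.3
grip_force: 0.0
```

```bash
python3 -m handwheel '[{"tx":0,"ty":0,"tz":-3,"ax":0,"ay":0,"az":0,"grip":8.7},{"tx":0,"ty":0,"tz":-4,"ax":0,"ay":0,"az":0,"grip":8.7},{"tx":0,"ty":0,"tz":-2.7,"ax":0,"ay":0,"az":0,"grip":8.7},{"tx":0,"ty":0,"tz":-1,"ax":0,"ay":0,"az":0,"grip":8.7},{"tx":0,"ty":0,"tz":0,"ax":0,"ay":0,"az":0,"grip":4.6},{"tx":0,"ty":0,"tz":0,"ax":0,"ay":0,"az":0,"grip":4.6},{"tx":0,"ty":0,"tz":0,"ax":0,"ay":0,"az":0,"grip":4.6},{"tx":0,"ty":0,"tz":0,"ax":0,"ay":0,"az":0,"grip":4.6},{"tx":0,"ty":0,"tz":0,"ax":0,"ay":0,"az":0,"grip":4.6},{"tx":0,"ty":0,"tz":0,"ax":0,"ay":0,"az":0,"grip":4.6}]' 20
```

```text
time: 2.98
tool_pos: [467.7, -82.9, 44.6]
eef_rot: [-0.0, 0.645, 0.764, -0.0]
force: [-2.6, -1.9, 6.1]
gripper_width: 51.5
grip_force: 20.0
```

```bash
python3 -m handwheel '[{"tx":0,"ty":0,"tz":2,"ax":0,"ay":0,"az":0,"grip":4.6},{"tx":0,"ty":0,"tz":3,"ax":0,"ay":0,"az":0,"grip":4.6},{"tx":0.3,"ty":2.3,"tz":0,"ax":0,"ay":0,"az":0,"grip":4.6},{"tx":0.5,"ty":4,"tz":0,"ax":0,"ay":0,"az":0,"grip":4.6},{"tx":0.5,"ty":4,"tz":0,"ax":0,"ay":0,"az":0,"grip":4.6},{"tx":0.4,"ty":4,"tz":0,"ax":0,"ay":0,"az":0,"grip":4.6},{"tx":0.2,"ty":3,"tz":0,"ax":0,"ay":0,"az":0,"grip":4.6},{"tx":0.1,"ty":1,"tz":0,"ax":0,"ay":0,"az":0,"grip":4.6},{"tx":0,"ty":0,"tz":0,"ax":0,"ay":0,"az":0,"grip":4.6},{"tx":0,"ty":0,"tz":0,"ax":0,"ay":0,"az":0,"grip":4.6}]'
python3 - <<'E'
from h import *
p,d=optics.snapshot("scene"); cv2.imwrite("pics/s1.png",p[100:300,180:440].repeat(3,0).repeat(3,1)[:600,:780])
E
```

```text
time: 4.22
tool_pos: [488.1, 99.2, 93.9]
eef_rot: [-0.0, 0.646, 0.764, -0.0]
force: [-0.9, -0.2, -2.8]
gripper_width: 51.2
grip_force: 20.0
```

View pics/s1.png

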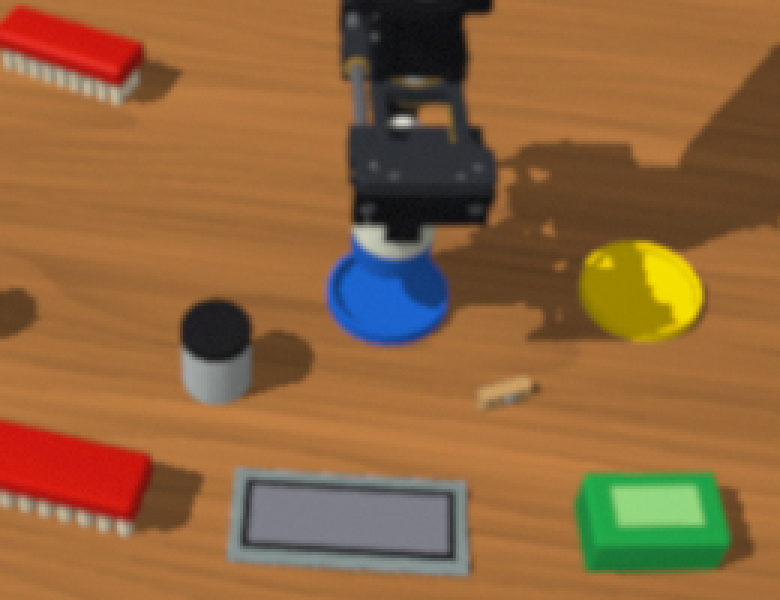

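The bottle hangs upright above the blue tray (crop 390,250 over 388,290). I'll lower it gently.

```bash
python3 -m handwheel '[{"tx":0,"ty":0,"tz":-2,"ax":0,"ay":0,"az":0,"grip":4.6},{"tx":0,"ty":0,"tz":-1.6,"ax":0,"ay":0,"az":0,"grip":4.6},{"tx":0,"ty":0,"tz":-0.5,"ax":0,"ay":0,"az":0,"grip":4.6},{"tx":0,"ty":0,"tz":-0.2,"ax":0,"ay":0,"az":0,"grip":4.6},{"tx":0,"ty":0,"tz":-0.2,"ax":0,"ay":0,"az":0,"grip":4.6},{"tx":0,"ty":0,"tz":0,"ax":0,"ay":0,"az":0,"grip":4.6},{"tx":0,"ty":0,"tz":0,"ax":0,"ay":0,"az":0,"grip":4.6}]'
```

```text
time: 5.15
tool_pos: [488.3, 100.1, 49.4]
eef_rot: [0.0, 0.645, 0.764, 0.0]
force: [-0.2, 0.3, -1.5]
gripper_width: 51.5
grip_force: 20.0
```

```bash
python3 -m handwheel '[{"tx":0,"ty":0,"tz":-0.1,"ax":0,"ay":0,"az":0,"grip":4.6},{"tx":0,"ty":0,"tz":0,"ax":0,"ay":0,"az":0,"grip":4.6}]'
```

```text
time: 5.4
tool_pos: [488.3, 100.0, 48.6]
eef_rot: [0.0, 0.645, 0.764, 0.0]
force: [0.3, -1.1, 4.1]
gripper_width: 51.6
grip_force: 19.9
```

```bash
python3 -m handwheel '[{"tx":0,"ty":0,"tz":0,"ax":0,"ay":0,"az":0,"grip":6},{"tx":0,"ty":0,"tz":0,"ax":0,"ay":0,"az":0,"grip":8.5},{"tx":0,"ty":0,"tz":0,"ax":0,"ay":0,"az":0,"grip":8.5},{"tx":0,"ty":0,"tz":0,"ax":0,"ay":0,"az":0,"grip":8.5},{"tx":0,"ty":0,"tz":2,"ax":0,"ay":0,"az":0,"grip":8.5},{"tx":0,"ty":0,"tz":4,"ax":0,"ay":0,"az":0,"grip":8.5},{"tx":0,"ty":0,"tz":4,"ax":0,"ay":0,"az":0,"grip":8.5},{"tx":0,"ty":0,"tz":0.6,"ax":0,"ay":0,"az":0,"grip":8.5}]'; python3 -m handwheel '[{"tx":0.75,"ty":-1.8,"tz":0,"ax":0,"ay":0,"az":0,"grip":8.7},{"tx":1.6,"ty":-4,"tz":0,"ax":0,"ay":0,"az":0,"grip":8.7},{"tx":1.6,"ty":-4,"tz":0,"ax":0,"ay":0,"az":0,"grip":8.7},{"tx":1.6,"ty":-4,"tz":0,"ax":0,"ay":0,"az":0,"grip":8.7},{"tx":1.6,"ty":-4,"tz":0,"ax":0,"ay":0,"az":0,"grip":8.7},{"tx":1.6,"ty":-4,"tz":0,"ax":0,"ay":0,"az":0,"grip":8.7},{"tx":1.6,"ty":-4,"tz":0,"ax":0,"ay":0,"az":0,"grip":8.7},{"tx":1.6,"ty":-4,"tz":0,"ax":0,"ay":0,"az":0,"grip":8.7},{"tx":1.6,"ty":-4,"tz":0,"ax":0,"ay":0,"az":0,"grip":8.7},{"tx":1.6,"ty":-4,"tz":0,"ax":0,"ay":0,"az":0,"grip":8.7},{"tx":0.4,"ty":-0.8,"tz":0,"ax":0,"ay":0,"az":0,"grip":8.7},{"tx":0,"ty":0,"tz":0,"ax":0,"ay":0,"az":0,"grip":8.7}]'
python3 - <<'E'
from meas import *
for n in ("scene","side"):
    p,d=optics.snapshot(n)
    blobs(n,p,d,*C["blue"],(-5,18),label="bt"); blobs(n,p,d,(0,0,100),(180,60,255),(96,130),amin=20,label="caps")
    if n=="side": cv2.imwrite("pics/s2.png",p)
E
```

```text
time: 6.4
tool_pos: [489.9, 100.1, 156.5]
eef_rot: [0.002, 0.645, 0.764, 0.002]
force: [0.3, -0.2, -0.2]
gripper_width: 85.1
grip_force: 0.0
time: 7.9
tool_pos: [642.3, -286.6, 151.7]
eef_rot: [-0.002, 0.646, 0.763, -0.0]
force: [0.4, -0.1, -0.3]
gripper_width: 87.1
grip_force: 0.0
bt scene px [308. 203.] n 519 mean [502.9  98.7   8.6] rect [495.5  98.3  78.7  65.8 -87.9] z95 15.3
caps scene px [ 13. 130.] n 148 mean [ 486.1 -542.4   99.7] rect [ 486.1 -543.3  109.7   10.     0. ] z95 102.3
caps scene px [313. 164.] n 194 mean [491.9  98.6 106.8] rect [488.4  98.3  27.4  26.9  20.1] z95 110.9
caps scene px [ 87. 200.] n 192 mean [ 645.2 -285.4  104.1] rect [ 643.2 -286.6   29.1   26.5   14.6] z95 106.9
caps scene px [ 90. 313.] n 746 mean [ 846.5 -195.1  100. ] rect [ 839.6 -213.2  276.1   97.    68.4] z95 102.2
caps scene px [  2. 340.] n 80 mean [ 919.3 -304.5  102. ] rect [ 917.4 -306.2   35.3    7.    26.2] z95 107.4
caps scene px [ 72. 367.] n 1243 mean [ 933.8 -177.7  113.9] rect [ 932.1 -186.6   67.3   60.8  -25.5] z95 127.6
bt side px [268. 248.] n 402 mean [485.  115.9   8. 
[... 217 characters left out ...]
ect [ 477.8 -543.1  210.1   56.8   15. ] z95 101.7
caps side px [131. 131.] n 402 mean [ 933.2 -204.5   98.9] rect [ 930.8 -248.2  303.   203.7   89.9] z95 101.2
caps side px [148. 108.] n 192 mean [ 923.2 -314.8  112.1] rect [ 923.9 -345.1   93.7   54.3   78.8] z95 127.1
caps side px [231. 121.] n 50 mean [ 644.2 -282.   102.3] rect [ 644.1 -283.7   27.    24.6   30.1] z95 104.8
caps side px [130. 132.] n 281 mean [ 922.2 -173.1  111.7] rect [ 925.3 -174.5   67.4   42.    23.3] z95 127.7
caps side px [ 78. 219.] n 1016 mean [897.3 174.5 113. ] rect [888.2 155.9 222.6 108.1  51.5] z95 128.7
caps side px [268. 215.] n 137 mean [489.  103.1 106.8] rect [489.6 100.7  27.5  25.5 -48.4] z95 110.8
```

View pics/s2.png

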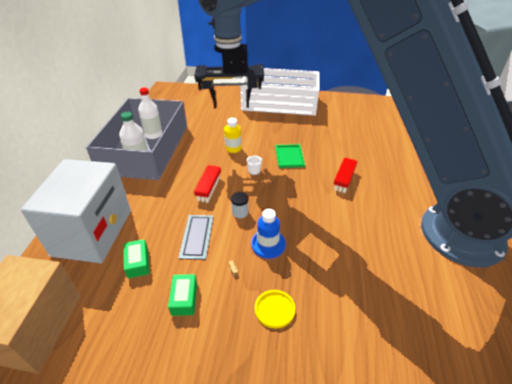

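The blue bottle stands upright in its tray (side px 268,235), at (489,99.5). The gripper is above the yellow bottle, so I'll grasp it now.

```bash
python3 -m handwheel '[{"tx":0.1,"ty":0.1,"tz":-3,"ax":0,"ay":0,"az":0,"grip":8.7},{"tx":0,"ty":0,"tz":-4,"ax":0,"ay":0,"az":0,"grip":8.7},{"tx":0,"ty":0,"tz":-2.7,"ax":0,"ay":0,"az":0,"grip":8.7},{"tx":0,"ty":0,"tz":-1,"ax":0,"ay":0,"az":0,"grip":8.7},{"tx":0,"ty":0,"tz":0,"ax":0,"ay":0,"az":0,"grip":4.6},{"tx":0,"ty":0,"tz":0,"ax":0,"ay":0,"az":0,"grip":4.6},{"tx":0,"ty":0,"tz":0,"ax":0,"ay":0,"az":0,"grip":4.6},{"tx":0,"ty":0,"tz":0,"ax":0,"ay":0,"az":0,"grip":4.6},{"tx":0,"ty":0,"tz":0,"ax":0,"ay":0,"az":0,"grip":4.6},{"tx":0,"ty":0,"tz":0,"ax":0,"ay":0,"az":0,"grip":4.6}]' 20
```

```text
time: 9.25
tool_pos: [644.5, -285.4, 47.8]
eef_rot: [0.0, 0.645, 0.764, -0.0]
force: [-1.0, -0.0, 5.0]
gripper_width: 51.5
grip_force: 19.9
```

```bash
python3 -m handwheel '[{"tx":0,"ty":0,"tz":2,"ax":0,"ay":0,"az":0,"grip":4.6},{"tx":0,"ty":0,"tz":3.5,"ax":0,"ay":0,"az":0,"grip":4.6},{"tx":0,"ty":1.5,"tz":3,"ax":0,"ay":0,"az":0,"grip":4.6},{"tx":0,"ty":3.5,"tz":0,"ax":0,"ay":0,"az":0,"grip":4.6},{"tx":0,"ty":5,"tz":0,"ax":0,"ay":0,"az":0,"grip":4.6},{"tx":0,"ty":5,"tz":0,"ax":0,"ay":0,"az":0,"grip":4.6},{"tx":0,"ty":5,"tz":0,"ax":0,"ay":0,"az":0,"grip":4.6},{"tx":0,"ty":5,"tz":0,"ax":0,"ay":0,"az":0,"grip":4.6},{"tx":0,"ty":5,"tz":0,"ax":0,"ay":0,"az":0,"grip":4.6},{"tx":0,"ty":5,"tz":0,"ax":0,"ay":0,"az":0,"grip":4.6},{"tx":0,"ty":5,"tz":0,"ax":0,"ay":0,"az":0,"grip":4.6},{"tx":0,"ty":4,"tz":0,"ax":0,"ay":0,"az":0,"grip":4.6}]'
```

```text
time: 10.75
tool_pos: [644.7, 157.6, 132.9]
eef_rot: [0.0, 0.645, 0.764, 0.001]
force: [1.1, -0.5, -0.7]
gripper_width: 51.6
grip_force: 19.9
```

```bash
python3 -m handwheel '[{"tx":-1.5,"ty":2.5,"tz":0,"ax":0,"ay":0,"az":0,"grip":4.6},{"tx":-3,"ty":3,"tz":0,"ax":0,"ay":0,"az":0,"grip":4.6},{"tx":-4,"ty":2.5,"tz":0,"ax":0,"ay":0,"az":0,"grip":4.6},{"tx":-4,"ty":2,"tz":0,"ax":0,"ay":0,"az":0,"grip":4.6},{"tx":-3.5,"ty":1,"tz":-1,"ax":0,"ay":0,"az":0,"grip":4.6},{"tx":-2.4,"ty":0.4,"tz":-2,"ax":0,"ay":0,"az":0,"grip":4.6},{"tx":-0.7,"ty":0,"tz":-1,"ax":0,"ay":0,"az":0,"grip":4.6},{"tx":0,"ty":0,"tz":0,"ax":0,"ay":0,"az":0,"grip":4.6},{"tx":0,"ty":0,"tz":0,"ax":0,"ay":0,"az":0,"grip":4.6}]'
```

```text
time: 11.88
tool_pos: [455.9, 269.2, 92.7]
eef_rot: [0.001, 0.646, 0.764, 0.001]
force: [-0.2, 0.8, -1.9]
gripper_width: 51.4
grip_force: 19.9
```

```bash
python3 -m handwheel '[{"tx":-0.15,"ty":-0.1,"tz":-1.5,"ax":0,"ay":0,"az":0,"grip":4.6},{"tx":0,"ty":0,"tz":-1.5,"ax":0,"ay":0,"az":0,"grip":4.6},{"tx":0,"ty":0,"tz":-0.6,"ax":0,"ay":0,"az":0,"grip":4.6},{"tx":0,"ty":0,"tz":-0.3,"ax":0,"ay":0,"az":0,"grip":4.6},{"tx":0,"ty":0,"tz":-0.1,"ax":0,"ay":0,"az":0,"grip":4.6},{"tx":0,"ty":0,"tz":0,"ax":0,"ay":0,"az":0,"grip":4.6},{"tx":0,"ty":0,"tz":0,"ax":0,"ay":0,"az":0,"grip":4.6}]'
```

```text
time: 12.75
tool_pos: [452.3, 268.1, 52.3]
eef_rot: [0.0, 0.645, 0.764, 0.0]
force: [-0.3, 0.5, -1.7]
gripper_width: 51.8
grip_force: 19.9
```

```bash
python3 -m handwheel '[{"tx":0.1,"ty":0,"tz":-0.05,"ax":0,"ay":0,"az":0,"grip":4.6},{"tx":0,"ty":0,"tz":-0.05,"ax":0,"ay":0,"az":0,"grip":4.6},{"tx":0,"ty":0,"tz":0,"ax":0,"ay":0,"az":0,"grip":4.6}]'
```

```text
time: 13.12
tool_pos: [453.1, 268.1, 51.7]
eef_rot: [0.0, 0.645, 0.764, 0.0]
force: [-1.6, -0.2, 5.8]
gripper_width: 51.3
grip_force: 19.9
```

```bash
python3 -m handwheel '[{"tx":0,"ty":0,"tz":0,"ax":0,"ay":0,"az":0,"grip":6},{"tx":0,"ty":0,"tz":0,"ax":0,"ay":0,"az":0,"grip":8.5},{"tx":0,"ty":0,"tz":0,"ax":0,"ay":0,"az":0,"grip":8.5},{"tx":0,"ty":0,"tz":0,"ax":0,"ay":0,"az":0,"grip":8.5},{"tx":0,"ty":0,"tz":2,"ax":0,"ay":0,"az":0,"grip":8.5},{"tx":0,"ty":0,"tz":4,"ax":0,"ay":0,"az":0,"grip":8.5},{"tx":0,"ty":0,"tz":3,"ax":0,"ay":0,"az":0,"grip":8.5},{"tx":0,"ty":0,"tz":0,"ax":0,"ay":0,"az":0,"grip":8.5}]'; python3 -m handwheel '[{"tx":1.7,"ty":0,"tz":0,"ax":0,"ay":0,"az":0,"grip":8.7},{"tx":4,"ty":0,"tz":0,"ax":0,"ay":0,"az":0,"grip":8.7},{"tx":4,"ty":0.1,"tz":0,"ax":0,"ay":0,"az":0,"grip":8.7},{"tx":4,"ty":0,"tz":0,"ax":0,"ay":0,"az":0,"grip":8.7},{"tx":4,"ty":0,"tz":0,"ax":0,"ay":0,"az":0,"grip":8.7},{"tx":1.7,"ty":0,"tz":-2,"ax":0,"ay":0,"az":0,"grip":8.7},{"tx":0,"ty":0,"tz":-3,"ax":0,"ay":0,"az":0,"grip":8.7},{"tx":0,"ty":0,"tz":-2,"ax":0,"ay":0,"az":0,"grip":8.7},{"tx":0,"ty":0,"tz":0,"ax":0,"ay":0,"az":0,"grip":8.7},{"tx":0,"ty":0,"tz":0,"ax":0,"ay":0,"az":0,"grip":8.7}]'
python3 - <<'E'
from meas import *
for n in ("scene","side"):
    p,d=optics.snapshot(n)
    blobs(n,p,d,(0,0,100),(180,60,255),(98,130),amin=20,label="caps")if n=="side" else 0; blobs(n,p,d,*C["green"],(31,50),label="soap")
    cv2.imwrite("pics/s3.png",p)
E
```

```text
time: 14.12
tool_pos: [454.8, 268.6, 143.2]
eef_rot: [0.001, 0.645, 0.764, 0.002]
force: [0.5, 0.3, -0.2]
gripper_width: 84.8
grip_force: 0.0
time: 15.38
tool_pos: [647.7, 269.2, 71.4]
eef_rot: [0.0, 0.645, 0.764, 0.0]
force: [0.0, 0.2, -0.2]
gripper_width: 87.0
grip_force: 0.0
soap scene px [387. 270.] n 598 mean [652.6 249.5  36.2] rect [651.2 250.1  48.9  41.9  10.7] z95 38.6
soap scene px [350. 335.] n 1469 mean [780.5 192.9  36.5] rect [779.7 192.7  80.5  50.  -66.1] z95 38.6
caps side px [15. 77.] n 321 mean [1531.6 -491.3  114.1] rect [1531.3 -493.1  208.9   13.   -89.1] z95 128.1
caps side px [302.  88.] n 62 mean [ 438.4 -548.4   99.7] rect [ 440.3 -547.6  143.2   49.2   21.7] z95 101.6
caps side px [ 98. 141.] n 98 mean [1007.2 -132.4  100. ] rect [1012.3 -140.3  153.5   72.6  -55.1] z95 102.1
caps side px [ 74. 222.] n 887 mean [900.7 187.7 113.7] rect [895.4 171.3 200.9 100.1  45.5] z95 128.6
caps side px [268. 215.] n 131 mean [489.4 102.8 107.4] rect [489.8 100.1  26.6  26.5   9.1] z95 110.8
caps side px [278. 280.] n 189 mean [453.  269.3 107.5] rect [452.7 267.6  26.9  26.4 -85.3] z95 110.3
soap side px [182. 292.] n 547 mean [644.  276.   35.8] rect [646.  271.1  79.3  50.6 -79.3] z95 38.1
```

View pics/s3.png

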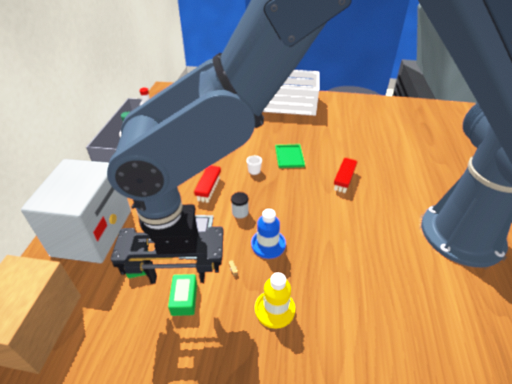

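Both bottles stand in their trays (side px 268,235 and 278,300), and the gripper is over the soap at (182,293). I'll grasp the soap.

```bash
python3 -m handwheel '[{"tx":0,"ty":0,"tz":-2,"ax":0,"ay":0,"az":0,"grip":8.7},{"tx":0,"ty":0,"tz":-2.5,"ax":0,"ay":0,"az":0,"grip":8.7},{"tx":0,"ty":0,"tz":-1.1,"ax":0,"ay":0,"az":0,"grip":8.7},{"tx":0,"ty":0,"tz":-0.3,"ax":0,"ay":0,"az":0,"grip":8.7},{"tx":0,"ty":0,"tz":0,"ax":0,"ay":0,"az":0,"grip":4.4},{"tx":0,"ty":0,"tz":0,"ax":0,"ay":0,"az":0,"grip":4.4},{"tx":0,"ty":0,"tz":0,"ax":0,"ay":0,"az":0,"grip":4.4},{"tx":0,"ty":0,"tz":0,"ax":0,"ay":0,"az":0,"grip":4.4},{"tx":0,"ty":0,"tz":0,"ax":0,"ay":0,"az":0,"grip":4.4},{"tx":0,"ty":0,"tz":0,"ax":0,"ay":0,"az":0,"grip":4.4}]' 20
```

```text
time: 16.73
tool_pos: [647.0, 269.0, 12.4]
eef_rot: [-0.0, 0.645, 0.764, -0.0]
force: [-1.1, -0.1, 2.5]
gripper_width: 50.0
grip_force: 20.0
```

```bash
python3 -m handwheel '[{"tx":0,"ty":0,"tz":2,"ax":0,"ay":0,"az":0,"grip":4.4},{"tx":0,"ty":0,"tz":4,"ax":0,"ay":0,"az":0,"grip":4.4},{"tx":0,"ty":-1,"tz":4,"ax":0,"ay":0,"az":0,"grip":4.4},{"tx":-1,"ty":-3,"tz":0,"ax":0,"ay":0,"az":1.4,"grip":4.4},{"tx":-1.6,"ty":-5,"tz":0,"ax":0,"ay":0,"az":0,"grip":4.4},{"tx":-1.8,"ty":-5,"tz":0,"ax":0,"ay":0,"az":0,"grip":4.4},{"tx":-1.8,"ty":-5,"tz":0,"ax":0,"ay":0,"az":0,"grip":4.4},{"tx":-1.8,"ty":-5,"tz":0,"ax":0,"ay":0,"az":0,"grip":4.4}]'; python3 -m handwheel '[{"tx":-1.8,"ty":-5,"tz":0,"ax":0,"ay":0,"az":0,"grip":4.4},{"tx":-1.8,"ty":-5,"tz":0,"ax":0,"ay":0,"az":0,"grip":4.4},{"tx":-1.8,"ty":-5,"tz":0,"ax":0,"ay":0,"az":0,"grip":4.4},{"tx":-1.8,"ty":-5,"tz":0,"ax":0,"ay":0,"az":0,"grip":4.4},{"tx":-1.6,"ty":-5,"tz":0,"ax":0,"ay":0,"az":0,"grip":4.4},{"tx":-1.4,"ty":-3,"tz":-1,"ax":0,"ay":0,"az":0,"grip":4.4},{"tx":-0.4,"ty":-1.5,"tz":-2,"ax":0,"ay":0,"az":0,"grip":4.4},{"tx":0,"ty":0,"tz":-2,"ax":0,"ay":0,"az":0,"grip":4.4},{"tx":0,"ty":0,"tz":-1,"ax":0,"ay":0,"az":0,"grip":4.4},{"tx":0,"ty":0,"tz":0,"ax":0,"ay":0,"az":0,"grip":4.4},{"tx":0,"ty":0,"tz":0,"ax":0,"ay":0,"az":0,"grip":4.4}]'
python3 - <<'E'
from meas import *
for n in ("scene","side"):
    p,d=optics.snapshot(n); z=np.load(n+"0.npz"); blobs(n,z["p"],z["d"],*C["green"],(8,18),label="dishrim0")
    blobs(n,p,d,*C["green"],(20,115),label="soap")
    cv2.imwrite(f"pics/s4{n}.png",p)
a=cv2.imread("pics/s4scene.png")[100:250,60:260]; b=cv2.imread("pics/s4side.png")[80:230,200:400]
cv2.imwrite("pics/s4.png",cv2.resize(np.hstack([a,b]),(800,300)))
E
```

```text
time: 17.73
tool_pos: [567.2, 27.4, 113.3]
eef_rot: [0.001, 0.636, 0.772, 0.001]
force: [0.1, 0.5, -1.5]
gripper_width: 49.9
grip_force: 20.0
time: 19.1
tool_pos: [461.7, -266.1, 52.8]
eef_rot: [0.001, 0.636, 0.772, -0.0]
force: [-0.2, -0.5, -1.5]
gripper_width: 49.8
grip_force: 20.0
dishrim0 scene px [143. 168.] n 396 mean [ 466.3 -263.6   11.2] rect [ 460.5 -265.8  109.3   83.4  -79. ] z95 13.6
dishrim0 scene px [392. 286.] n 147 mean [667.6 262.3  13.2] rect [666.5 262.5  87.9  37.1  72.2] z95 17.6
soap scene px [145. 152.] n 480 mean [ 472.8 -244.6   65.5] rect [ 476.  -252.3   84.3   48.3  -42.4] z95 79.0
soap scene px [350. 335.] n 1558 mean [781.2 193.1  35.9] rect [779.6 192.6  80.8  50.2 -67.4] z95 38.7
dishrim0 side px [299. 157.] n 71 mean [ 429.4 -252.7   11.2] rect [ 430.1 -266.2  115.1   40.8   85.1] z95 13.4
dishrim0 side px [139. 272.] n 68 mean [761.5 226.3  12.8] rect [758.4 219.8  60.2  28.3  60.8] z95 17.5
dishrim0 side px [183. 312.] n 66 mean [637.  308.1  13.1] rect [637.8 308.4  48.5   9.1  20.7] z95 17.6
soap side px [290. 141.] n 398 mean [ 460.6 -247.2   69.4] rect [ 462.9 -261.4   82.4   63.6  -85.6] z95 78.4
soap side px [135. 258.] n 513 mean [774.  203.6  33.8] rect [778.3 195.7  81.3  48.6 -67.7] z95 37.5
```

View pics/s4.png

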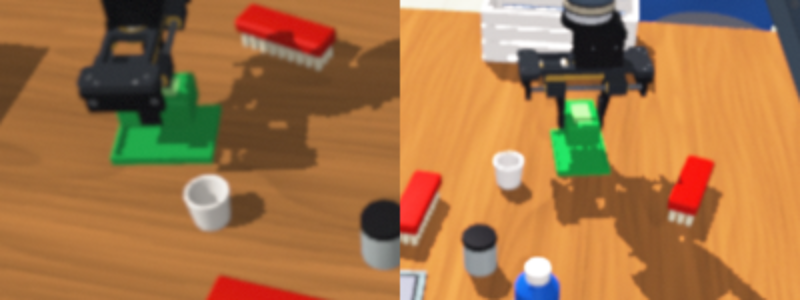

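The soap hangs level above the dish (left half 180,105; right half 582,120). I'll lower it.

```bash
python3 -m handwheel '[{"tx":-0.05,"ty":-0.1,"tz":-1.3,"ax":0,"ay":0,"az":0,"grip":4.4},{"tx":0,"ty":0,"tz":-1.2,"ax":0,"ay":0,"az":0,"grip":4.4},{"tx":0,"ty":0,"tz":-0.5,"ax":0,"ay":0,"az":0,"grip":4.4},{"tx":0,"ty":0,"tz":-0.3,"ax":0,"ay":0,"az":0,"grip":4.4},{"tx":0,"ty":0,"tz":-0.1,"ax":0,"ay":0,"az":0,"grip":4.4},{"tx":0,"ty":0,"tz":0,"ax":0,"ay":0,"az":0,"grip":4.4},{"tx":0,"ty":0,"tz":0,"ax":0,"ay":0,"az":0,"grip":4.4}]'
```

```text
time: 20.08
tool_pos: [460.7, -267.1, 18.3]
eef_rot: [0.0, 0.636, 0.772, -0.0]
force: [-0.7, -0.5, -1.3]
gripper_width: 49.9
grip_force: 20.0
```

```bash
python3 -m handwheel '[{"tx":0,"ty":0,"tz":-0.06,"ax":0,"ay":0,"az":0,"grip":4.4},{"tx":0,"ty":0,"tz":-0.05,"ax":0,"ay":0,"az":0,"grip":4.4},{"tx":0,"ty":0,"tz":0,"ax":0,"ay":0,"az":0,"grip":4.4}]'
```

```text
time: 20.45
tool_pos: [460.7, -267.0, 17.3]
eef_rot: [0.0, 0.636, 0.772, -0.0]
force: [-0.1, 0.6, 2.0]
gripper_width: 49.8
grip_force: 20.0
```

```bash
python3 -m handwheel '[{"tx":0,"ty":0,"tz":0,"ax":0,"ay":0,"az":0,"grip":6},{"tx":0,"ty":0,"tz":0,"ax":0,"ay":0,"az":0,"grip":8.5},{"tx":0,"ty":0,"tz":0,"ax":0,"ay":0,"az":0,"grip":8.5},{"tx":0,"ty":0,"tz":0,"ax":0,"ay":0,"az":0,"grip":8.5},{"tx":0,"ty":0,"tz":2,"ax":0,"ay":0,"az":0,"grip":8.5},{"tx":0,"ty":0,"tz":4,"ax":0,"ay":0,"az":0,"grip":8.5},{"tx":0,"ty":0,"tz":3,"ax":0,"ay":0,"az":0,"grip":8.5},{"tx":0,"ty":0,"tz":0,"ax":0,"ay":0,"az":0,"grip":8.5}]'; python3 -m handwheel '[{"tx":1.6,"ty":1.3,"tz":0,"ax":0,"ay":0,"az":-4,"grip":8.7},{"tx":4,"ty":3.5,"tz":0,"ax":0,"ay":0,"az":-4,"grip":8.7},{"tx":4,"ty":3.5,"tz":0,"ax":0,"ay":0,"az":-4,"grip":8.7},{"tx":4,"ty":3.5,"tz":0,"ax":0,"ay":0,"az":-4,"grip":8.7},{"tx":4,"ty":3.5,"tz":0,"ax":0,"ay":0,"az":0,"grip":8.7},{"tx":3.2,"ty":2.8,"tz":0,"ax":0,"ay":0,"az":0,"grip":8.7},{"tx":0.8,"ty":0.5,"tz":0,"ax":0,"ay":0,"az":0,"grip":8.7},{"tx":0,"ty":0,"tz":0,"ax":0,"ay":0,"az":0,"grip":8.7},{"tx":0,"ty":0,"tz":0,"ax":0,"ay":0,"az":0,"grip":8.7}]'
python3 - <<'E'
from meas import *
for n in ("scene","side"):
    p,d=optics.snapshot(n)
    blobs(n,p,d,*C["green"],(20,115),label="soap");blobs(n,p,d,*C["green"],(36,50),label="soaptop"); blobs(n,p,d,*C["red"],(35,55),label="brushtop")
    cv2.imwrite(f"pics/s5{n}.png",p)
E
```

```text
time: 21.45
tool_pos: [461.9, -268.1, 109.1]
eef_rot: [0.003, 0.636, 0.772, -0.0]
force: [-0.8, 1.5, -0.2]
gripper_width: 84.9
grip_force: 0.0
time: 22.58
tool_pos: [675.0, -82.0, 106.1]
eef_rot: [-0.001, 0.738, 0.675, -0.001]
force: [0.1, 0.2, 0.3]
gripper_width: 87.2
grip_force: 0.0
soap scene px [136. 160.] n 627 mean [ 472.6 -270.6   37.8] rect [ 464.1 -266.1   78.    49.   -80.6] z95 44.0
soap scene px [350. 335.] n 1559 mean [781.2 193.1  35.9] rect [780.  192.7  80.4  49.6 -66.8] z95 38.7
soaptop scene px [135. 157.] n 446 mean [ 467.9 -273.6   41.8] rect [ 464.5 -270.9   66.4   48.3  -80.6] z95 44.2
soaptop scene px [351. 334.] n 997 mean [779.5 193.4  37.3] rect [779.9 192.6  79.2  47.7 -67.7] z95 38.8
brushtop scene px [212. 116.] n 326 mean [ 306.7 -146.5   40.4] rect [ 303.6 -147.2   64.4   41.3   70.2] z95 43.1
brushtop scene px [202. 257.] n 1032 mean [682.3 -69.6  39.7] rect [677.5 -82.1 118.   42.2  85.2] z95 42.0
soap side px [289. 149.] n 324 mean [ 461.4 -252.1   38.1] rect [ 462.2 -262.4   78.7   49.6  -78.5] z95 43.4
soap side px [135. 258.] n 518 mean [773.9 203.7  33.8] rect [778.3 195.6  83.5  49.2 -68.4] z95 37.4
soaptop side px [289. 147.] n 243 mean [ 461.9 -258.6   41.3] rect [ 462.1 -262.9   77.9   49.3  -78.6] z95 43.6
brushtop side px [346. 171.] n 363 mean [ 295.8 -165.9   39.5] rect [ 294.6 -170.3  117.5   40.2   73.5] z95 41.9
brushtop side px [207. 179.] n 399 mean [675.7 -74.7  40.2] rect [676.9 -79.7 118.   39.3  85.2] z95 42.6
```

View pics/s5side.png

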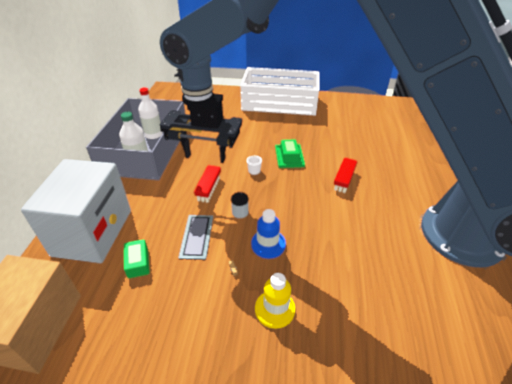

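The soap lies flat in the dish (side px 289,150; top at about 41 mm). The gripper is over the brush at (207,180), so I'll grasp it.

```bash
python3 -m handwheel '[{"tx":0.2,"ty":0.1,"tz":-2,"ax":0,"ay":0,"az":0,"grip":8.7},{"tx":0,"ty":0,"tz":-3.5,"ax":0,"ay":0,"az":0,"grip":8.7},{"tx":0,"ty":0,"tz":-2.5,"ax":0,"ay":0,"az":0,"grip":8.7},{"tx":0,"ty":0,"tz":-1.2,"ax":0,"ay":0,"az":0,"grip":8.7},{"tx":0,"ty":0,"tz":0,"ax":0,"ay":0,"az":0,"grip":3.6},{"tx":0,"ty":0,"tz":0,"ax":0,"ay":0,"az":0,"grip":3.6},{"tx":0,"ty":0,"tz":0,"ax":0,"ay":0,"az":0,"grip":3.6},{"tx":0,"ty":0,"tz":0,"ax":0,"ay":0,"az":0,"grip":3.6},{"tx":0,"ty":0,"tz":0,"ax":0,"ay":0,"az":0,"grip":3.6},{"tx":0,"ty":0,"tz":0,"ax":0,"ay":0,"az":0,"grip":3.6},{"tx":0,"ty":0,"tz":0,"ax":0,"ay":0,"az":0,"grip":3.6}]' 20
python3 - <<'E'
from h import *
# pad outline: dark pixels within the pad, ray-cast to z=4
for n in ("scene","side"):
    z=np.load(n+"0.npz");p=z["p"];mod=model(n);P=cloud(mod,z["d"])
    m=((p.max(2)<70)&(abs(P[...,0]-665)<50)&(abs(P[...,1]-95)<85)&(P[...,2]<15)).astype(np.uint8)
    v,u=np.nonzero(m); q=plane(mod,np.c_[u,v],4)[:,:2].astype(np.float32)
    print(n,len(q),cv2.minAreaRect(q),q.mean(0))
    b,g,r=[p[...,i].astype(int) for i in range(3)]
    m=((b>r-5)&(abs(P[...,0]-665)<55)&(abs(P[...,1]-95)<90)&(P[...,2]<15)).astype(np.uint8)
    m=cv2.morphologyEx(m,cv2.MORPH_OPEN,np.ones((3,3),np.uint8))
    c=max(cv2.findContours(m,0,1)[0],key=cv2.contourArea).reshape(-1,2)
    print(cv2.minAreaRect(plane(mod,c,4)[:,:2].astype(np.float32)))
E
```

```text
time: 24.05
tool_pos: [678.0, -79.9, 15.3]
eef_rot: [-0.001, 0.737, 0.676, -0.0]
force: [-3.1, -0.6, 3.3]
gripper_width: 42.0
grip_force: 20.0
scene 120 ((663.7450561523438, 94.1513900756836), (44.7649040222168, 122.6859359741211), 5.693322658538818) [675.3397   94.49551]
((664.85546875, 95.03237915039062), (61.622955322265625, 137.54083251953125), 5.623610973358154)Traceback (most recent call last):
  File "<stdin>", line 6, in <module>
  File "h.py", line 9, in plane
    p=cv2.undistortPoints(np.array(uv,float).reshape(-1,1,2),K,d).reshape(-1,2)
      ~~~~~~~~~~~~~~~~~~~^^^^^^^^^^^^^^^^^^^^^^^^^^^^^^^^^^^^^^^^
cv2.error: OpenCV(4.12.0) /io/opencv/modules/calib3d/src/undistort.dispatch.cpp:347: error: (-215:Assertion failed) CV_IS_MAT(_src) && CV_IS_MAT(_dst) && (_src->rows == 1 || _src->cols == 1) && (_dst->rows == 1 || _dst->cols == 1) && _src->cols + _src->rows - 1 == _dst->rows + _dst->cols - 1 && (CV_MAT_TYPE(_src->type) == CV_32FC2 || CV_MAT_TYPE(_src->type) == CV_64FC2) && (CV_MAT_TYPE(_dst->type) == CV_32FC2 || CV_MAT_TYPE(_dst->type) == CV_64FC2) in function 'cvUndistortPointsInternal'
```

```bash
python3 -m handwheel '[{"tx":0,"ty":0,"tz":2,"ax":0,"ay":0,"az":0,"grip":3.6},{"tx":0,"ty":0,"tz":3,"ax":0,"ay":0,"az":0,"grip":3.6},{"tx":-0.2,"ty":2.5,"tz":0,"ax":0,"ay":0,"az":2.7,"grip":3.6},{"tx":-0.3,"ty":4,"tz":0,"ax":0,"ay":0,"az":2.7,"grip":3.6},{"tx":-0.3,"ty":4,"tz":0,"ax":0,"ay":0,"az":2.7,"grip":3.6},{"tx":-0.3,"ty":4,"tz":0,"ax":0,"ay":0,"az":2.6,"grip":3.6},{"tx":-0.25,"ty":2.5,"tz":0,"ax":0,"ay":0,"az":0,"grip":3.6},{"tx":0,"ty":0.6,"tz":0,"ax":0,"ay":0,"az":0,"grip":3.6},{"tx":0,"ty":0,"tz":-1,"ax":0,"ay":0,"az":0,"grip":3.6},{"tx":0,"ty":0,"tz":0,"ax":0,"ay":0,"az":0,"grip":3.6},{"tx":0,"ty":0,"tz":0,"ax":0,"ay":0,"az":0,"grip":3.6}]'
python3 - <<'E'
from meas import *
for n in ("scene","side"):
    p,d=optics.snapshot(n)
    blobs(n,p,d,*C["red"],(65,95),label="brush")
    cv2.imwrite(f"pics/s6{n}.png",p)
a=cv2.imread("pics/s6scene.png")[190:340,200:400]; b=cv2.imread("pics/s6side.png")[150:300,120:320]
cv2.imwrite("pics/s6.png",cv2.resize(np.hstack([a,b]),(800,300)))
E
```

```text
time: 25.42
tool_pos: [665.2, 94.8, 54.5]
eef_rot: [-0.0, 0.672, 0.741, -0.0]
force: [0.3, -0.3, -1.3]
gripper_width: 41.9
grip_force: 20.0
brush scene px [267. 250.] n 332 mean [675.2  44.4  78.2] rect [671.8  43.8  40.6  23.3   5.9] z95 81.4
brush scene px [329. 253.] n 137 mean [663.4 145.1  77.8] rect [661.9 144.9  38.4  10.8   4.6] z95 80.9
brush side px [191. 221.] n 532 mean [663.  119.4  78.7] rect [663.3 112.3  84.   44.6 -82.2] z95 81.8
brush side px [100. 228.] n 141 mean [859.1 171.4  81.3] rect [858.9 170.1  51.4   4.5 -86.1] z95 93.6
```

View pics/s6.png

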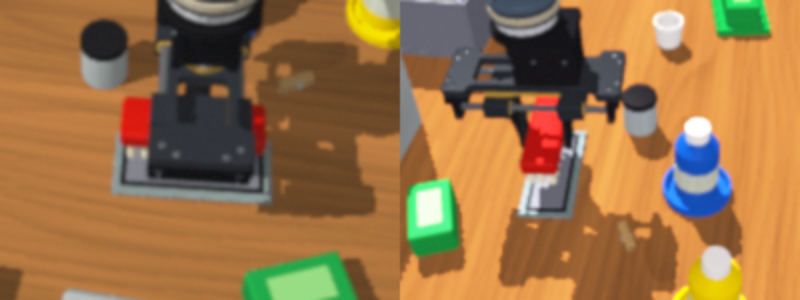

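The brush is over its outline, bristles down (left 195,130; right 545,140), about 1.7 mm short in y. I'll correct that and lower it.

```bash
python3 -m handwheel '[{"tx":-0.05,"ty":0.17,"tz":-1.3,"ax":0,"ay":0,"az":0,"grip":3.6},{"tx":0,"ty":0,"tz":-1.1,"ax":0,"ay":0,"az":0,"grip":3.6},{"tx":0,"ty":0,"tz":-0.5,"ax":0,"ay":0,"az":0,"grip":3.6},{"tx":0,"ty":0,"tz":-0.3,"ax":0,"ay":0,"az":0,"grip":3.6},{"tx":0,"ty":0,"tz":-0.15,"ax":0,"ay":0,"az":0,"grip":3.6},{"tx":0,"ty":0,"tz":0,"ax":0,"ay":0,"az":0,"grip":3.6},{"tx":0,"ty":0,"tz":0,"ax":0,"ay":0,"az":0,"grip":3.6}]'
```

```text
time: 26.4
tool_pos: [664.9, 97.7, 21.8]
eef_rot: [0.0, 0.671, 0.742, 0.0]
force: [0.3, -0.6, -1.5]
gripper_width: 41.8
grip_force: 20.0
```

```bash
python3 -m handwheel '[{"tx":0,"ty":-0.1,"tz":-0.1,"ax":0,"ay":0,"az":0,"grip":3.6},{"tx":0,"ty":0,"tz":-0.1,"ax":0,"ay":0,"az":0,"grip":3.6},{"tx":0,"ty":0,"tz":-0.05,"ax":0,"ay":0,"az":0,"grip":3.6},{"tx":0,"ty":0,"tz":0,"ax":0,"ay":0,"az":0,"grip":3.6}]'
```

```text
time: 26.9
tool_pos: [664.7, 96.6, 19.3]
eef_rot: [0.0, 0.671, 0.742, -0.0]
force: [0.1, -1.6, 1.8]
gripper_width: 42.0
grip_force: 20.0
```

Contact is felt, about 3 N. I'll release, lift, move clear and check.

```bash
python3 -m handwheel '[{"tx":0,"ty":0,"tz":0,"ax":0,"ay":0,"az":0,"grip":5},{"tx":0,"ty":0,"tz":0,"ax":0,"ay":0,"az":0,"grip":7},{"tx":0,"ty":0,"tz":0,"ax":0,"ay":0,"az":0,"grip":7},{"tx":0,"ty":0,"tz":0,"ax":0,"ay":0,"az":0,"grip":7},{"tx":0,"ty":0,"tz":2,"ax":0,"ay":0,"az":0,"grip":7},{"tx":0,"ty":0,"tz":5,"ax":0,"ay":0,"az":0,"grip":7},{"tx":0,"ty":0,"tz":6,"ax":0,"ay":0,"az":0,"grip":7},{"tx":0,"ty":0,"tz":6,"ax":0,"ay":0,"az":0,"grip":7},{"tx":0,"ty":-3,"tz":3,"ax":0,"ay":0,"az":0,"grip":7},{"tx":0,"ty":-5,"tz":0,"ax":0,"ay":0,"az":0,"grip":7},{"tx":0,"ty":-5,"tz":0,"ax":0,"ay":0,"az":0,"grip":7},{"tx":0,"ty":-5,"tz":0,"ax":0,"ay":0,"az":0,"grip":7}]'
python3 -m handwheel '[{"tx":-1,"ty":-5,"tz":0,"ax":0,"ay":0,"az":0,"grip":7},{"tx":-2,"ty":-4,"tz":0,"ax":0,"ay":0,"az":0,"grip":7},{"tx":-2,"ty":-4,"tz":0,"ax":0,"ay":0,"az":0,"grip":7},{"tx":0,"ty":0,"tz":0,"ax":0,"ay":0,"az":0,"grip":7},{"tx":0,"ty":0,"tz":0,"ax":0,"ay":0,"az":0,"grip":7}]'
python3 - <<'E'
from meas import *
for n in ("scene","side"):
    p,d=optics.snapshot(n)
    blobs(n,p,d,*C["red"],(36,55),label="brush"); blobs(n,p,d,*C["green"],(34,50),label="soaptop")
    blobs(n,p,d,(0,0,0),(180,120,60),(45,65),amin=30,label="tin")
    P=cloud(model(n),d); blobs(n,p,d,(0,0,100),(180,60,255),(98,115),amin=40,label="caps")
    cv2.imwrite(f"pics/s7{n}.png",p)
a=cv2.imread("pics/s7scene.png")[90:340,60:440]
b=cv2.imread("pics/s7side.png")[90:340,100:380]
cv2.imwrite("pics/s7.png",np.hstack([a,b]))
E
```

```text
time: 28.4
tool_pos: [664.6, -84.6, 241.0]
eef_rot: [0.001, 0.671, 0.742, 0.001]
force: [-0.1, -0.2, 0.4]
gripper_width: 69.8
grip_force: 0.0
time: 29.02
tool_pos: [614.8, -213.0, 240.1]
eef_rot: [0.001, 0.671, 0.741, 0.001]
force: [-1.3, -0.1, 0.5]
gripper_width: 69.9
grip_force: 0.0
brush scene px [202. 113.] n 558 mean [ 298.4 -171.7   40.4] rect [ 295.4 -173.5  118.9   42.    74.1] z95 42.8
brush scene px [296. 263.] n 1499 mean [668.6  93.   43.7] rect [666.2  93.  118.6  42.9 -84. ] z95 46.0
soaptop scene px [140. 157.] n 645 mean [ 465.1 -262.8   41.6] rect [ 462.2 -264.7   79.5   49.5  -77.3] z95 44.3
soaptop scene px [351. 334.] n 1396 mean [779.9 192.9  36.7] rect [780.  192.5  79.6  49.4 -67.2] z95 38.7
tin scene px [252. 210.] n 356 mean [576.2  -1.1  54.2] rect [574.4  -0.9  40.8  40.6  10.7] z95 56.5
caps scene px [ 20. 117.] n 239 mean [ 441.6 -550.1  100.5] rect [ 452.4 -546.2  172.6   54.4   19.6] z95 102.4
caps scene px [313. 164.] n 179 mean [491.4  98.7 107.7] rect [488.7  99.   28.5  26.6   8.2] z95 111.5
caps scene px [402. 162.] n 160 mean [456.3 264.3 107.3] r
[... 1184 characters left out ...]
 107.1] rect [ 923.9 -316.3   56.    37.    30.6] z95 114.6
caps side px [109. 140.] n 161 mean [ 978.7 -145.2   99.7] rect [ 991.4 -169.   286.6  142.2  -51.3] z95 101.5
caps side px [163. 132.] n 57 mean [ 832.5 -201.4   99.4] rect [ 832.8 -207.8  174.7    5.7  -89.8] z95 101.5
caps side px [131. 134.] n 160 mean [ 920.9 -170.8  105.9] rect [ 924.6 -174.5   66.4   39.9   24.4] z95 113.0
caps side px [ 81. 220.] n 515 mean [895.3 172.7 106.2] rect [887.4 156.1 220.8 107.3  51.4] z95 114.1
caps side px [268. 215.] n 129 mean [489.3 102.8 107.5] rect [489.8 100.1  25.6  25.1  30.9] z95 110.7
caps side px [278. 280.] n 188 mean [452.9 269.2 107.7] rect [452.6 267.2  26.9  26.3 -84.4] z95 110.5
```

View pics/s7.png

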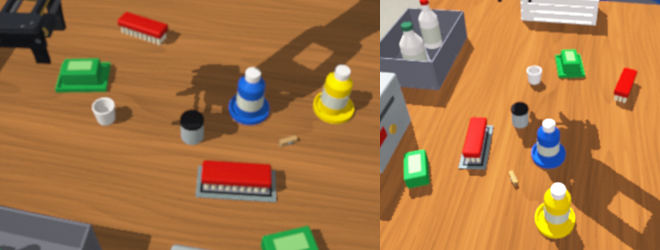

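Everything is in place: bottles upright in their trays, soap flat in the dish, and the brush on its outline at (236,178) in the left half. The tin and cup haven't moved, so I'm handing in.

```bash
python3 -c "
from cell import order
print(order.close_job())"
```

```text
the job is handed in; nothing more can be done
None
```

The job is handed in at about 29 s of the 106 s allowed: both bottles are upright in their own trays, the soap is flat in its dish, the brush is bristles down on its outline (about 1 mm off centre), and the tin and dosing cup were left where they were.

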